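Put away the microscope's parts and the sample bottles

TASK

Tidy the microscope bench: stand the large blue-capped bottle in the wide bay of the bottle rack and the small one in its narrow bay, stand the two eyepieces barrel up in the eyepiece tray, one in each bay, and lay the auxiliary lens glass up in the round dish. Set everything down gently, upright and flat on the floor of its holder, and leave the brown bottle and the white beaker standing where they are.

Things in the scene. Friction and masses are not known exactly. Their poses are not given: they have to be found in the camera images.
- large_bottle: Large clear glass media bottle with blue screw cap, 200 g, standing: body 56 mm diameter, 105 mm high in all; cap 46 mm diameter, from 81 to 105 mm above the underside. Take it by the cap, about 94 mm up. Origin: centre of its underside, z up. Starts somewhere in the near row.
- small_bottle: Small clear glass media bottle with blue screw cap, 60 g, standing: body 36 mm diameter, 74 mm high in all; cap 28 mm diameter, from 54 to 74 mm above the underside. Take it by the cap, about 65 mm up. Origin: centre of its underside, z up. Starts somewhere in the near row.
- eyepiece_a: Microscope eyepiece, 90 g, standing with its black eyecup down (38 mm diameter, 30 mm high) and its plain metal barrel up (30 mm diameter, from 30 to 56 mm above its underside). Take it by the barrel, about 46 mm up. Origin: centre of its underside, z up along its axis. The two eyepieces are alike. Starts somewhere in the near row.
- eyepiece_b: Microscope eyepiece, 90 g, standing with its black eyecup down (38 mm diameter, 30 mm high) and its plain metal barrel up (30 mm diameter, from 30 to 56 mm above its underside). Take it by the barrel, about 46 mm up. Origin: centre of its underside, z up along its axis. The two eyepieces are alike. Starts somewhere in the near row.
- aux_lens: Auxiliary lens of the microscope, 140 g: a short black round barrel with a glass face on top, 52 mm diameter, 34 mm high, standing glass up. Take it by its sides, about 23 mm up. Origin: centre of its underside, z up. Starts somewhere in the near row.
- bottle_rack: Grey fixed rack, the deepest holder: 88 mm (x) by 152 mm (y), 32 mm high, walls, floor and divider 4 mm. Two unequal bays, 80 mm along x: the wide one, 80 mm along y, centred at y = -32 mm; the narrow one, 60 mm along y, at y = +42 mm. Origin: centre of its underside, floor 4 mm above. Turned up to 20 degrees. The holders stand in a row beyond the things, in shuffled order.
- eyepiece_tray: Grey rectangular low tray fixed to the bench, with two equal bays: 68 mm (x) by 132 mm (y), 16 mm high, walls, floor and divider 4 mm; bays 60 by 60 mm, centred at y = -32 and y = +32 mm. Origin: centre of its underside; floor 4 mm above. Turned up to 20 degrees.
- lens_dish: Grey round dish fixed to the bench, 92 mm outside and 84 mm inside diameter, 11 mm high, floor 4 mm thick. Origin: centre of its underside.
- amber_bottle: Bystander: brown glass bottle with black cap, 48 mm diameter, 95 mm high, standing loose among the things in the near row. Origin: centre of its underside.
- beaker: Bystander: small white open beaker without handle, 50 mm diameter, 65 mm high, standing loose among the things in the near row. Origin: centre of its underside.
Things that resemble listed ones, but are neither listed nor needed, are in the scene too. What is shaped like the lens_dish but green is not meant.

How it is judged (in metres and radians):
At the end, for the whole second after the job is handed in: Bottles, eyepieces and lens each on the floor (within 6 mm) of their own bay or dish, within 16 mm of its centre on each axis (small bottle 26 mm along x, lens 20 mm in all), upright to 0.12 rad, released, at rest. Brown bottle and beaker within 30 mm of their start, upright to 0.2 rad (x of large_bottle in the frame of bottle_rack between -0.016 and 0.016 m and y of large_bottle in the frame of bottle_rack between -0.048 and -0.016 m and z of large_bottle in the frame of bottle_rack between -0.002 and 0.01 m and x of small_bottle in the frame of bottle_rack between -0.026 and 0.026 m and y of small_bottle in the frame of bottle_rack between 0.026 and 0.058 m and z of small_bottle in the frame of bottle_rack between -0.002 and 0.01 m and (((x of eyepiece_a in the frame of eyepiece_tray between -0.016 and 0.016 m and y of eyepiece_a in the frame of eyepiece_tray between 0.016 and 0.048 m and z of eyepiece_a in the frame of eyepiece_tray between -0.002 and 0.01 m) and (x of eyepiece_b in the frame of eyepiece_tray between -0.016 and 0.016 m and y of eyepiece_b in the frame of eyepiece_tray between -0.048 and -0.016 m and z of eyepiece_b in the frame of eyepiece_tray between -0.002 and 0.01 m)) or ((x of eyepiece_a in the frame of eyepiece_tray between -0.016 and 0.016 m and y of eyepiece_a in the frame of eyepiece_tray between -0.048 and -0.016 m and z of eyepiece_a in the frame of eyepiece_tray between -0.002 and 0.01 m) and (x of eyepiece_b in the frame of eyepiece_tray between -0.016 and 0.016 m and y of eyepiece_b in the frame of eyepiece_tray between 0.016 and 0.048 m and z of eyepiece_b in the frame of eyepiece_tray between -0.002 and 0.01 m))) and horizontal distance between aux_lens and lens_dish below 0.02 m and z of aux_lens in the frame of lens_dish between -0.002 and 0.01 m and angle between each of large_bottle, small_bottle, eyepiece_a, eyepiece_b, aux_lens's own z axis and vertical below 0.12 rad and linear speed of each of large_bottle, small_bottle, eyepiece_a, eyepiece_b, aux_lens below 0.02 m/s and angular speed of each of large_bottle, small_bottle, eyepiece_a, eyepiece_b, aux_lens below 0.2 rad/s and distance of each of amber_bottle, beaker from where it was at the start of the episode below 0.03 m and angle between each of amber_bottle, beaker's own z axis and vertical below 0.2 rad); the robot touches nothing.
It fails at once if a thing is dropped from a height or thrown (faster than 0.7 m/s with no finger touching it) ((linear speed of large_bottle above 0.7 m/s and contact force between large_bottle and the fingers below 0.1 N) or (linear speed of small_bottle above 0.7 m/s and contact force between small_bottle and the fingers below 0.1 N) or (linear speed of eyepiece_a above 0.7 m/s and contact force between eyepiece_a and the fingers below 0.1 N) or (linear speed of eyepiece_b above 0.7 m/s and contact force between eyepiece_b and the fingers below 0.1 N) or (linear speed of aux_lens above 0.7 m/s and contact force between aux_lens and the fingers below 0.1 N)).
It fails at once if a thing is slammed into its holder (over 100 N between them) (contact force between any of large_bottle, small_bottle and bottle_rack above 100 N or contact force between any of eyepiece_a, eyepiece_b and eyepiece_tray above 100 N or contact force between aux_lens and lens_dish above 100 N).
It fails at once if the brown bottle or the beaker is tipped (0.5 rad) or shoved more than 60 mm (angle between any of amber_bottle, beaker's own z axis and vertical above 0.5 rad or distance of any of amber_bottle, beaker from where it was at the start of the episode above 0.06 m).
It also fails if it takes over 128 s, if anything falls off the work surface, if the arm or the gripper's body presses on something with over 40 N, if the wrist force passes 120 N, or if a joint passes its speed limit or range.

ROBOT

A 6-joint arm with a two-finger parallel gripper is mounted at the origin on the work surface. World frame = base frame: x ahead of the robot, y to its left, z up, the work surface at z = 0. Lengths are in mm, angles in rad, forces in N, time in s.
With the tool pointing down it reaches from about 300 to 775 mm from the base axis. Payload 14.6 kg.
Tool frame: the origin (TCP) lies between the finger pads; the fingertips stand 8 mm ahead of it and the grasp point (between the pads) lies 11 mm behind it; z points along the fingers, y is the direction in which the jaws open and shut (so a half turn about z gives the same grasp; the last joint's range is limited). The gripper opens to 94 mm and grips with 3 to 60 N. Pads are 16 mm wide; open, the fingers measure 119 mm over their backs; the gripper's body (75 mm by 177 mm) begins 78 mm behind the grasp point.
Start: joints at [-1.303, 0.3, 1.521, -0, 1.321, -0.067], TCP at [180.712, -519.454, 213.446] pointing down, gripper open.
Joint ranges: [-3.03, 3.03], [-0.79, 2.21], [0.23, 2.52], [-1.04, 4.18], [0, 3.07], [-2.55, 2.55]. Speed limits (rad/s): [2.22, 2.22, 2.57, 3.14, 3.14, 3.14].

INTERFACE

Orientations are given as [roll, pitch, yaw] about the fixed x, y, z axes, in that order (R = Rz(yaw) Ry(pitch) Rx(roll)).
In Python, from cell import manip gives the robot as it stands. The module is installed in compiled form; this text tells all that it offers.
- The arm moves only by the tool send_rows, never from a script. Its argument "series" is a list that holds one entry, the list of rows, each a list of 5 numbers: the opening, from 0 (shut) to 1 (fully open), then the shift along the tool's x, y, z in mm, then the turn about the tool's z in degrees. In form: [[[gripper, dx, dy, dz, roll], ...]]. A call has 1 to 10 rows; each row is the pose to reach, as a shift and turn from the pose commanded when the call began, along the tool's axes at that moment; what a row does not reach only later rows make up. A row lasts 1/10 s, in which the tool goes at most 50 mm and 8.59 degrees, less where a joint would pass 70% of its speed; a pose out of reach is approached as far as the arm can. A call with a gripper value outside its range is refused whole. The fingers move at their own pace and stop on an object; "newtons" is the grip in N (left out, the last holds). Time passes only in rows, so rows that repeat a pose let the fingers close. It gives the time, the measured TCP pose, the force and the opening at its end, in the units of the state.
- manip.read_state(): the state, without advancing time (a new reading comes with each control period).
- manip.camera(name): name is "scene" or "side" or "wrist"; returns a dict with "img" (400x640x3 uint8, red, green, blue), "vfov" (degrees; the focal length in pixels is half the picture's height over the tangent of half this angle, whatever the lens; pixels are square), "cx", "cy" (the principal point, pixels), "dist" ([k1, k2, p1, p2, k3] as OpenCV has them; the pictures are not rectified), "pose" (4x4, takes a point from camera to world coordinates); the wrist camera has in their place "T_tool_cam" (4x4, takes a point from camera to tool coordinates, whose origin is the TCP and whose axes are the flange's). Camera axes: x right, y down, z forward; pixel columns grow to the right and rows downward; lengths in mm; the calibration is good to about 2 mm. A picture is of the moment at which its call begins: read the wrist's pose just before it. There is no depth.
- manip.sign_off(): hands the job in, once; it reports no verdict.
Trained networks look in a picture, given as the dict that the camera call returned (one of the last four; its "shot" number tells which), for a name from the list of things; names that differ only in an ending like _2 or _b are one class to them, and where a whole thing is asked for, a point or a joint stands for the part that bears it (a point fixed in the world has none). Each returns a list of dicts, best first, with "conf" (0 to 1); they miss things now and then, are a little off and sometimes report something else, mostly with a low value. They report only what shows in the picture. A call takes as long as a camera call. They do not tell look-alikes from the thing itself.
- manip.find_in(target, picture): "rect" ([left, top, width, height] in pixels, round what is visible of it).
- manip.silhouettes(target, picture): "pixels" (400x640 bool, what is visible of it) and "rect" ([left, top, width, height] in pixels, round what is visible of it).
The state is a dict: "clock": time; "joints": joint angles; "qd": joint speeds; "effort": joint torques, N m; "eef_pos": TCP position; "eef_rot": TCP orientation; "wrist_force": force on the tool from outside, world axes, zero at the start; "moment": the same for the moment, N m; "finger_gap": finger opening in mm.
Only numpy, scipy, OpenCV 4.12 (cv2) and the standard library are available. Lean on these libraries where they do the work, as an engineer would, in place of code of your own. Each camera call takes 0.05 s, during which the arm holds its last target. There are 200 camera calls.

## Working session

There is one attempt and no reset: what is moved stays moved. The work goes in short steps, Python scripts to look and compute and a tool call to move; the robot and the scene stay as the last step left them, time stands still between calls to the robot, and variables do not carry over. Pictures are saved under pics/ and viewed, about 12 in all and at most 16, crops included, and the job is handed in when it is done.

Besides the shell and the picture viewer there is one more tool, called after "Emit:" as name(argument=value, ...) on one line, values as JSON. send_rows: Moves the arm, as the interface text tells. Its arguments: {"type":"object","properties":{"series":{"type":"array"},"newtons":{"type":"number"}},"required":["series"]}

```bash
mkdir -p pics
cat > h.py <<'E'
import numpy as np, cv2
from cell import manip
from scipy.spatial.transform import Rotation as R
def K(c):
    f=200/np.tan(np.radians(c['vfov'])/2); return np.array([[f,0,c['cx']],[0,f,c['cy']],[0,0,1.]])
def shot(n):
    s=manip.read_state(); c=manip.camera(n)
    if 'pose' in c: T=np.array(c['pose'])
    else:
        T=np.eye(4);T[:3,:3]=R.from_euler('xyz',s['eef_rot']).as_matrix();T[:3,3]=s['eef_pos'];T=T@np.array(c['T_tool_cam'])
    c['T']=T; return c
def w(c,uv,z):
    p=cv2.undistortPoints(np.array(uv,float).reshape(-1,1,2),K(c),np.array(c['dist'],float)).reshape(-1,2)
    d=np.c_[p,np.ones(len(p))]@c['T'][:3,:3].T; o=c['T'][:3,3]
    return (o+d*((z-o[2])/d[:,2])[:,None])
def px(c,P):
    Ti=np.linalg.inv(c['T']); r,_=cv2.Rodrigues(Ti[:3,:3])
    return cv2.projectPoints(np.array(P,float).reshape(-1,1,3),r,Ti[:3,3],K(c),np.array(c['dist'],float))[0].reshape(-1,2)
def save(c,n): cv2.imwrite('pics/'+n+'.png',c['img'][:,:,::-1])
E
cat > a.py <<'E'
from h import *
print(manip.read_state())
for n in ['scene','side']:
    c=shot(n); save(c,n+'0'); print(n,c['T'].round(2).tolist(),c['vfov'])
    for t in ['large_bottle','small_bottle','eyepiece_a','aux_lens','bottle_rack','eyepiece_tray','lens_dish','amber_bottle','beaker']:
        for r in manip.find_in(t,c):
            x=r['rect']; print(t,round(r['conf'],2),np.round(x).tolist(),w(c,[[x[0]+x[2]/2,x[1]+x[3]]],0)[0].round().tolist())
c=shot('wrist');save(c,'wrist0');print(np.array(c['T_tool_cam']).round(3).tolist(),c['vfov'])
E
python3 a.py
```

```text
{'clock': 0.0, 'joints': array([-1.30257766e+00,  3.00476592e-01,  1.52157764e+00, -5.46136313e-06,
        1.32067341e+00, -6.66092573e-02]), 'qd': array([-1.30311349e-03,  1.55310521e-03,  1.70558847e-03,  7.94176629e-05,
        1.44438726e-03, -1.34452121e-03]), 'effort': array([-2.54522405e-03, -5.31799221e+01, -3.52743208e+01,  7.06912042e-02,
        2.43211380e-02, -8.08589402e-05]), 'eef_pos': array([ 180.65951609, -519.22246425,  212.88476311]), 'eef_rot': array([-3.14045983e+00, -7.02664382e-05,  3.34829240e-01]), 'wrist_force': array([ 0.65381234, -0.15013605, -0.05590783]), 'moment': array([-0.00861425,  0.01280168,  0.01825906]), 'finger_gap': 94.1623686789808}
scene [[-0.56, 0.66, -0.5, 1088.04], [0.83, 0.46, -0.33, 336.97], [0.01, -0.6, -0.8, 868.56], [0.0, 0.0, 0.0, 1.0]] 46.539674366428564
large_bottle 0.73 [432.0, 178.0, 36.0, 47.0] [423.0, 274.0, 0.0]
eyepiece_a 0.64 [341.0, 163.0, 17.0, 23.0] [459.0, 26.0, 0.0]
eyepiece_a 0.55 [221.0, 101.0, 10.0, 22.0] [465.0, -358.0, 0.0]
eyepiece_a 0.25 [298.0, 197.0, 37.0, 41.0] [627.0, 44.0, 0.0]
aux_lens 0.96 [292.0, 138.0,
[... 862 characters left out ...]

aux_lens 0.83 [365.0, 186.0, 14.0, 17.0] [428.0, -96.0, 0.0]
bottle_rack 0.74 [306.0, 159.0, 30.0, 33.0] [590.0, -156.0, 0.0]
eyepiece_tray 0.67 [284.0, 255.0, 36.0, 45.0] [576.0, 330.0, 0.0]
lens_dish 0.67 [255.0, 195.0, 31.0, 16.0] [721.0, -23.0, 0.0]
lens_dish 0.6 [302.0, 208.0, 29.0, 21.0] [578.0, 55.0, 0.0]
lens_dish 0.31 [305.0, 160.0, 32.0, 30.0] [591.0, -168.0, 0.0]
amber_bottle 0.81 [364.0, 214.0, 20.0, 42.0] [427.0, 165.0, 0.0]
amber_bottle 0.71 [299.0, 211.0, 34.0, 17.0] [578.0, 57.0, 0.0]
beaker 0.62 [374.0, 158.0, 18.0, 26.0] [392.0, -229.0, 0.0]
[[0.001, -0.961, -0.277, 79.87], [1.0, 0.001, -0.0, -0.088], [0.0, -0.277, 0.961, -171.675], [0.0, 0.0, 0.0, 1.0]] 58.040179337906466
```

View pics/scene0.png

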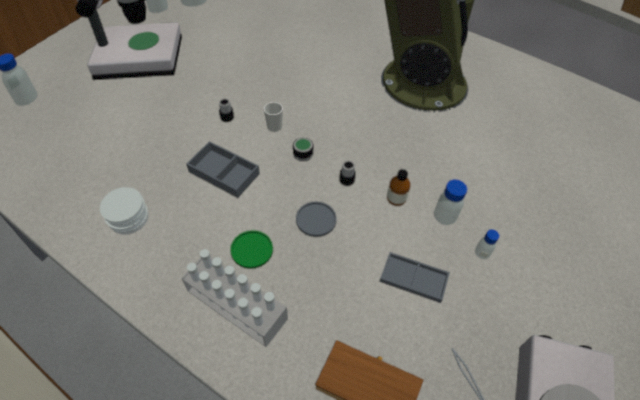

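View pics/side0.png

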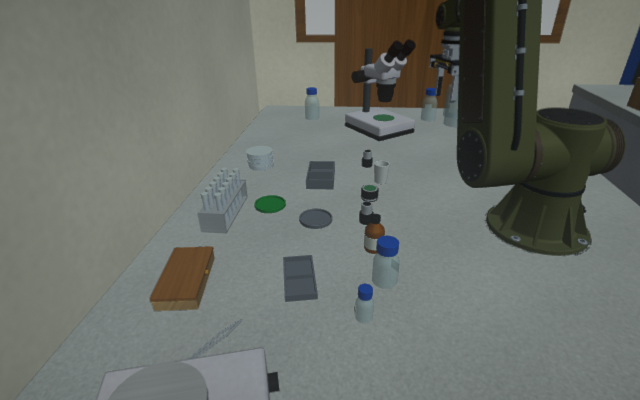

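The rack is at (223,168), the grey dish at (316,218) and the tray at (414,277). The things in the near row, by scene pixel:

| Thing | Pixel |
|---|---|
| eyepiece | (226,110) |
| beaker | (274,116) |
| lens | (303,149) |
| eyepiece | (348,174) |
| amber bottle | (399,188) |
| large bottle | (450,202) |
| small bottle | (488,244) |

These could be confused with the listed things:
- The distant blue-capped bottles, such as (18,80), are outside the near row.
- The green dish at (251,248) is the wrong colour.
- The microscope's own eyepieces and the white dishes at (124,207) are not listed.

I'll fly over with the wrist camera to check these choices close up.

Emit:
send_rows(series=[[[1,370,-155,-90,-71],[1,370,-155,-90,-71],[1,370,-155,-90,-71],[1,370,-155,-90,-71],[1,370,-155,-90,-71],[1,370,-155,-90,-71],[1,370,-155,-90,-71],[1,370,-155,-90,-71],[1,370,-155,-90,-71],[1,370,-155,-90,-71]]])

```text
clock: 2.05
eef_pos: [480.1, -250.5, 303.5]
eef_rot: [3.141, 0.0, 1.576]
wrist_force: [-1.1, -0.9, -0.0]
finger_gap: 93.8
```

```bash
cat > look.py <<'E'
from h import *
import sys
from scipy.optimize import minimize
a=np.linspace(0,2*np.pi,40)
def cyl(*s): return np.vstack([np.c_[r*np.cos(a),r*np.sin(a),0*a+z] for r,z0,z1 in s for z in (z0,z1)])
def box(X,Y,Z): return np.array([[sx*X/2,sy*Y/2,z] for sx in(-1,1) for sy in(-1,1) for z in(0,Z)])
M={'large_bottle':[(28,0,70),(23,81,105)],'small_bottle':[(18,0,48),(14,54,74)],'eyepiece_a':[(19,0,30),(15,30,56)],'aux_lens':[(26,0,34)],
'amber_bottle':[(24,0,60),(12,80,95)],'beaker':[(25,0,65)],'lens_dish':[(46,0,11)]}
M={k:cyl(*v) for k,v in M.items()}; M['bottle_rack']=box(88,152,32); M['eyepiece_tray']=box(68,132,16)
def fit(t,c,m,rect):
    hol=t in('bottle_rack','eyepiece_tray'); P=M[t]
    def render(q):
        A=R.from_euler('z',q[2] if hol else 0).as_matrix(); p=px(c,P@A.T+[q[0],q[1],0])
        I=np.zeros((400,640),np.uint8); cv2.fillConvexPoly(I,np.round(cv2.convexHull(p.astype(np.float32))*16).astype(int),1,shift=4); return I>0
    def cost(q):
        r=render(q); return 1-(r&m).sum()/max((r|m).sum(),1)
    ys,xs=np.nonzero(m); p0=w(c,[[xs.mean(),ys.mean()]],P[:,2].max()/2)[0]
    best=None
    for y0 in ([-.3,-.1,.1,.3] if hol else [0]):
        q0=np.array([p0[0],p0[1],y0][:3 if hol else 2]); n=len(q0)
        S=np.vstack([q0]+[q0+np.eye(n)[i]*([12,12,.15][i]) for i in range(n)])
        r=minimize(cost,q0,method='Nelder-Mead',options=dict(initial_simplex=S,xatol=.05,fatol=1e-4))
        if best is None or r.fun<best.fun: best=r
    return best.x.round(2).tolist(),round(1-best.fun,2)
def look(cam,name,targets=None):
    c=shot(cam); I=c['img'][:,:,::-1].copy()
    for t in targets or M:
        for s in manip.silhouettes(t,c):
            if s['conf']<.35: continue
            x,y,ww,hh=[int(v) for v in s['rect']]; edge=x<2 or y<2 or x+ww>637 or y+hh>397
            print(t,round(s['conf'],2),[x,y,ww,hh],'EDGE' if edge else '',*fit(t,c,np.array(s['pixels'])>0,s['rect']))
            k=cv2.findContours((np.array(s['pixels'])>0).astype(np.uint8),0,1)[0]; cv2.drawContours(I,k,-1,(0,0,255),1); cv2.putText(I,t[:5],(x,y),0,.4,(0,0,255),1)
    cv2.imwrite('pics/'+name+'.png',I); return c
if __name__=='__main__': look(sys.argv[1],sys.argv[2],sys.argv[3:]); s=manip.read_state(); print(s['clock'],s['eef_pos'].round(1),s['eef_rot'].round(3),s['finger_gap'])
E
python3 look.py wrist w1
```

```text
large_bottle 0.47 [379, 96, 80, 125]  [594.11, -203.64] 0.33
eyepiece_a 0.79 [279, 231, 33, 40]  [447.78, -370.85] 0.95
aux_lens 0.58 [265, 34, 43, 47]  [439.67, -127.44] 0.93
amber_bottle 0.71 [261, 33, 47, 48]  [440.81, -128.86] 0.97
beaker 0.91 [233, 140, 42, 44]  [402.12, -245.33] 0.85
lens_dish 0.93 [498, 0, 82, 35] EDGE [732.17, -53.7] 0.98
bottle_rack 0.63 [376, 99, 81, 123]  [601.36, -248.93, 0.06] 0.98
2.55 [ 478.9 -251.9  303.5] [3.142 0.    1.573] 94.01608290473627
```

View pics/w1.png

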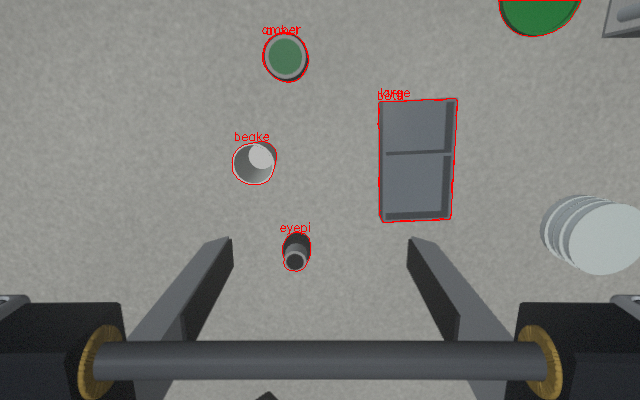

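The wrist view shows the eyepiece (296,250), the beaker (254,163), the lens (286,58) and the rack. The rack's wide bay is the lower one (-y) and its yaw is about 0.06. The green dish is at the top right. Next I'll look at the middle and the left.

Emit:
send_rows(series=[[[1,270,20,0,0],[1,270,20,0,0],[1,270,20,0,0],[1,270,20,0,0],[1,270,20,0,0],[1,270,20,0,0],[1,270,20,0,0],[1,270,20,0,0]]])

```text
clock: 3.35
eef_pos: [498.4, 18.3, 303.4]
eef_rot: [-3.142, 0.0, 1.575]
wrist_force: [-0.0, 0.1, 0.2]
finger_gap: 93.8
```

```bash
python3 look.py wrist w2; python3 look.py scene s2
```

```text
small_bottle 0.4 [265, 153, 28, 35]  [449.9, 14.17] 0.84
small_bottle 0.38 [384, 0, 42, 7] EDGE [588.02, 213.64] 0.71
eyepiece_a 0.57 [262, 153, 34, 33]  [447.65, 9.64] 0.9
eyepiece_a 0.51 [275, 390, 25, 8] EDGE [447.89, -373.97] 0.96
aux_lens 0.59 [259, 243, 36, 43]  [438.76, -126.6] 0.91
amber_bottle 0.63 [235, 37, 49, 49]  [429.42, 134.27] 0.93
amber_bottle 0.52 [382, 0, 50, 10] EDGE [590.61, 218.81] 0.73
beaker 0.81 [240, 320, 29, 22]  [411.14, -219.74] 0.26
lens_dish 0.74 [457, 179, 71, 68]  [731.53, -55.26] 0.94
lens_dish 0.6 [352, 126, 73, 73]  [587.11, 14.6] 0.96
lens_dish 0.5 [265, 153, 32, 35]  [453.27, -18.09] 0.21
bottle_rack 0.79 [355, 291, 68, 100]  [601.24, -248.62, 0.05] 0.61
eyepiece_tray 0.71 [383, 0, 49, 10] EDGE [630.98, 243.45, -1.33] 0.96
3.85 [498.4  18.3 303.4] [3.142 0.    1.574] 94.0088773334162
large_bottle 0.59 [434, 179, 31, 45]  [405.49, 252.56] 0.9
small_bottle 0.55 [475, 229, 20, 28]  [450.87, 362.67] 0.79
eyepiece_a 0.67 [341, 160, 19, 26]  [448.66, 11.37] 0.89
eyepiece_a 0.67 [220, 96, 11, 26]  [449.58, -368.49] 0.73
aux_lens 0.77 [292, 138, 21, 21]  [439.1, -125.21] 0.92
amber_bottle 0.6 [385, 169, 23, 40]  [430.23, 135.34] 0.82
beaker 0.68 [264, 102, 18, 31]  [397.44, -251.02] 0.8
lens_dish 0.84 [228, 230, 45, 37]  [731.38, -56.42] 0.94
lens_dish 0.72 [297, 203, 38, 33]  [584.36, 13.02] 0.91
bottle_rack 0.56 [185, 139, 76, 58]  [602.04, -248.55, 0.04] 0.97
eyepiece_tray 0.7 [381, 253, 64, 50]  [592.89, 267.44, 0.22] 0.94
4.35 [498.4  18.6 303.4] [3.142 0.    1.574] 93.73826050716802
```

Emit:
send_rows(series=[[[1,280,0,0,0],[1,280,0,0,0],[1,280,0,0,0],[1,280,0,0,0],[1,280,0,0,0],[1,280,0,0,0],[1,280,0,0,0],[1,280,0,0,0]]])

```text
clock: 5.15
eef_pos: [497.3, 298.7, 303.1]
eef_rot: [-3.141, 0.0, 1.575]
wrist_force: [-0.5, 0.0, 0.3]
finger_gap: 94.0
```

```bash
python3 look.py wrist w3; python3 -c "
import cv2,numpy as np
a=[cv2.imread(f'pics/w{i}.png')[:300] for i in (3,2)];cv2.imwrite('pics/w23.png',np.vstack(a))"
```

```text
large_bottle 0.75 [216, 173, 58, 65]  [406.05, 252.82] 0.9
small_bottle 0.96 [265, 98, 31, 30]  [449.52, 362.56] 0.84
eyepiece_a 0.45 [279, 337, 14, 4]  [454.38, 39.31] 0.03
amber_bottle 0.86 [253, 259, 36, 56]  [427.73, 133.17] 0.86
amber_bottle 0.52 [264, 94, 33, 34]  [454.83, 358.06] 0.51
amber_bottle 0.36 [217, 176, 55, 60]  [397.17, 241.16] 0.72
beaker 0.54 [276, 337, 19, 5]  [467.66, 62.67] 0.03
lens_dish 0.82 [441, 377, 33, 21] EDGE [707.94, -97.73] 0.71
lens_dish 0.67 [348, 317, 60, 23]  [584.89, 14.96] 0.37
lens_dish 0.38 [250, 258, 38, 57]  [427.77, 109.43] 0.54
eyepiece_tray 0.63 [358, 130, 68, 106]  [592.28, 265.46, 0.23] 0.97
5.65 [497.6 298.3 303.6] [ 3.141 -0.     1.574] 94.11224036782122
```

View pics/w23.png

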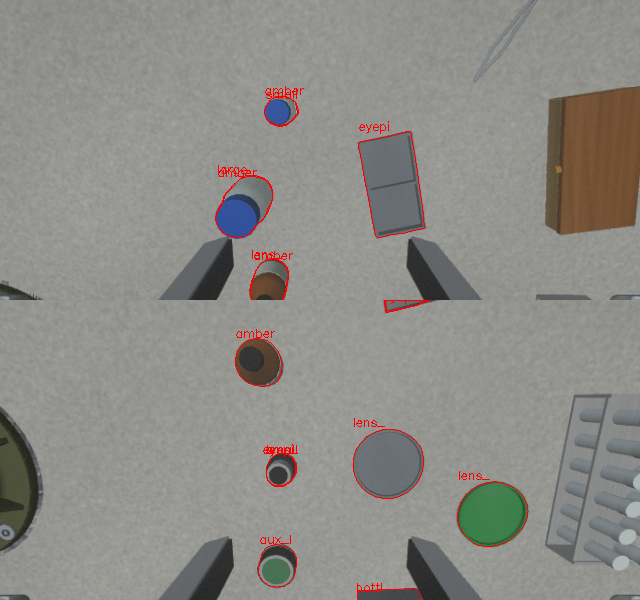

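The wrist and scene fits agree to about 2 mm, so the choices are clear. The small bottle goes first, at about (450,362.5).

Emit:
send_rows(series=[[[1,32,-24,0,0],[1,64,-48,0,0],[1,64,-48,40,0],[1,64,-48,85,0],[1,64,-48,130,0],[1,64,-48,170,0],[1,64,-48,205,0],[1,64,-48,230,0],[1,64,-48,249,0],[1,64,-48,249,0]]], newtons=20)

```text
clock: 6.65
eef_pos: [448.2, 361.6, 52.0]
eef_rot: [-3.138, 0.003, 1.574]
wrist_force: [-0.9, -0.3, -0.3]
finger_gap: 94.2
```

Emit:
send_rows(series=[[[0,0,0,0,0],[0,0,0,0,0],[0,0,0,0,0],[0,0,0,0,0],[0,0,0,0,0],[0,0,0,0,0],[0,0,0,0,0],[0,0,0,0,0],[0,0,0,0,0],[0,0,0,-10,0]]])

```text
clock: 7.65
eef_pos: [448.7, 362.0, 63.6]
eef_rot: [-3.14, 0.001, 1.574]
wrist_force: [0.5, 0.3, -0.3]
finger_gap: 27.5
```

Emit:
send_rows(series=[[[0,0,0,-40,0],[0,0,0,-80,0],[0,-10,3,-115,0],[0,-40,11,-125,0],[0,-80,21,-125,0],[0,-120,32,-125,0],[0,-160,42,-125,0],[0,-200,53,-125,0],[0,-240,63,-125,0],[0,-280,74,-125,0]]])

```text
clock: 8.65
eef_pos: [524.3, 81.0, 190.3]
eef_rot: [3.141, -0.0, 1.574]
wrist_force: [-0.0, 1.0, -0.9]
finger_gap: 27.3
```

Emit:
send_rows(series=[[[0,-40,11,0,0],[0,-80,21,0,0],[0,-120,32,0,0],[0,-160,42,0,0],[0,-200,53,0,0],[0,-240,63,0,0],[0,-270,71,0,0],[0,-289,76,0,0],[0,-289,76,0,0],[0,-289,76,0,0]]])

```text
clock: 9.65
eef_pos: [600.9, -205.9, 189.7]
eef_rot: [-3.141, -0.0, 1.574]
wrist_force: [0.4, 0.1, -1.1]
finger_gap: 27.3
```

Emit:
send_rows(series=[[[0,0,-1,35,0],[0,0,-1,70,0],[0,0,-1,95,0],[0,0,-1,112,0],[0,0,-1,122,0],[0,0,-1,127,0],[0,0,-1,129,0],[0,0,-1,131,0],[0,0,-1,132,0],[0,0,-1,132,0]]])

```text
clock: 10.65
eef_pos: [600.5, -206.2, 58.4]
eef_rot: [3.14, 0.001, 1.574]
wrist_force: [-0.6, -0.3, 3.7]
finger_gap: 27.4
```

Emit:
send_rows(series=[[[0.35,0,0,0,0],[0.6,0,0,0,0],[0.8,0,0,0,0],[0.8,0,0,0,0],[1,0,0,-5,0],[1,0,0,-30,0],[1,0,0,-75,0],[1,0,0,-120,0],[1,0,0,-170,0],[1,0,0,-200,0]]])

```text
clock: 11.65
eef_pos: [600.4, -206.2, 262.3]
eef_rot: [3.137, 0.002, 1.574]
wrist_force: [-0.3, -0.1, -0.5]
finger_gap: 93.9
```

```bash
python3 look.py scene s3 small_bottle bottle_rack large_bottle eyepiece_a aux_lens
```

```text
small_bottle 0.56 [228, 153, 13, 32]  [601.53, -205.7] 0.79
bottle_rack 0.68 [186, 143, 72, 53]  [601.6, -248.4, 0.04] 0.83
bottle_rack 0.48 [378, 253, 71, 51]  [585.2, 265.96, 0.24] 0.63
large_bottle 0.69 [434, 178, 30, 46]  [405.65, 252.81] 0.86
eyepiece_a 0.84 [220, 99, 11, 21]  [446.76, -370.76] 0.77
eyepiece_a 0.83 [340, 163, 16, 23]  [451.17, 11.64] 0.92
aux_lens 0.89 [290, 138, 23, 20]  [438.49, -125.47] 0.87
11.95 [ 599.7 -205.9  255.9] [-3.139e+00 -1.000e-03  1.574e+00] 94.26530891955696
```

Emit:
send_rows(series=[[[1,-30,-28,0,0],[1,-65,-60,0,0],[1,-98,-90,0,0],[1,-130,-120,0,0],[1,-164,-151,20,0],[1,-164,-151,65,0],[1,-164,-151,110,0],[1,-164,-151,150,0],[1,-164,-151,185,0],[1,-164,-151,205,0]]], newtons=20)

```text
clock: 12.95
eef_pos: [448.0, -369.1, 48.1]
eef_rot: [-3.137, -0.004, 1.574]
wrist_force: [0.5, 0.5, -0.4]
finger_gap: 93.9
```

Emit:
send_rows(series=[[[1,0,0,10,0],[1,0,0,16,0],[0,0,0,16,0],[0,0,0,16,0],[0,0,0,16,0],[0,0,0,16,0],[0,0,0,16,0],[0,0,0,16,0],[0,0,0,16,0],[0,0,0,16,0]]])

```text
clock: 13.95
eef_pos: [449.6, -370.6, 36.5]
eef_rot: [-3.142, -0.0, 1.574]
wrist_force: [-0.4, -0.0, 1.0]
finger_gap: 36.2
```

Emit:
send_rows(series=[[[0,0,0,0,0],[0,0,0,0,0],[0,0,0,-5,0],[0,0,0,-20,0],[0,0,0,-55,0],[0,0,0,-95,0],[0,0,0,-130,0],[0,10,2,-150,0],[0,40,10,-150,0],[0,80,20,-150,0]]])

```text
clock: 14.95
eef_pos: [469.3, -290.6, 188.2]
eef_rot: [3.14, 0.001, 1.572]
wrist_force: [0.3, 0.3, -1.3]
finger_gap: 36.1
```

Emit:
send_rows(series=[[[0,40,10,0,0],[0,80,20,0,0],[0,120,30,0,0],[0,160,40,0,0],[0,200,50,0,0],[0,240,60,0,0],[0,280,70,0,0],[0,320,80,0,0],[0,360,90,0,0],[0,400,100,0,0]]])

```text
clock: 15.95
eef_pos: [568.2, 111.5, 187.9]
eef_rot: [3.14, -0.0, 1.574]
wrist_force: [1.2, -0.4, -1.0]
finger_gap: 35.9
```

Emit:
send_rows(series=[[[0,40,10,0,0],[0,80,20,0,0],[0,110,27,0,0],[0,125,30,0,0],[0,125,30,0,0],[0,125,30,0,0]]])

```text
clock: 16.55
eef_pos: [597.6, 233.8, 186.8]
eef_rot: [3.142, 0.0, 1.574]
wrist_force: [1.2, -0.1, -0.1]
finger_gap: 36.2
```

The gap reads 36 mm, but the barrel should be 30 mm. I'll check with a close look.

Run:
```python
from h import *
o=[]
for n in ['scene','side','wrist']:
    c=shot(n); p=px(c,[[598,234,165]])[0].astype(int) if n!='wrist' else [320,300]; print(n,p)
    h=[40,30] if n!='wrist' else [150,110]
    x0=max(p[0]-h[0],0);y0=max(min(p[1],400-h[1])-h[1],0)
    o.append(cv2.resize(c['img'][y0:y0+2*h[1],x0:x0+2*h[0],::-1],(400,300),interpolation=2))
cv2.imwrite('pics/g1.png',np.vstack([np.hstack(o[:2]),np.hstack([o[2],o[2]*0])]))
```

```text
scene [413 229]
side [295 208]
wrist [320, 300]
```

View pics/g1.png

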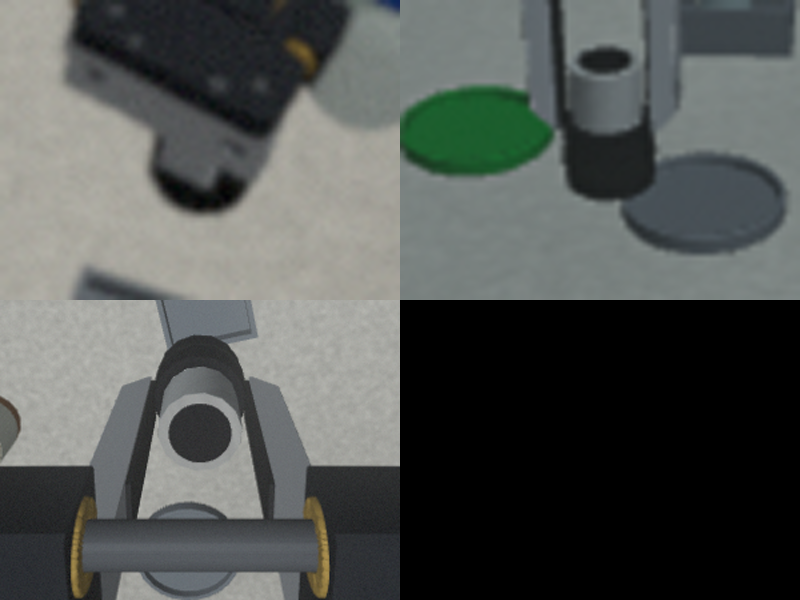

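The eyepiece is upright, but the tips caught the rim of the eyecup. I'll lower it gently, and grip 5 mm higher on the next one.

Emit:
send_rows(series=[[[0,1,2,30,0],[0,1,2,65,0],[0,1,2,95,0],[0,1,2,118,0],[0,1,2,132,0],[0,1,2,140,0],[0,1,2,143,0],[0,1,2,145,0],[0,1,2,146,0],[0,1,2,147,0]]])

```text
clock: 17.7
eef_pos: [600.1, 236.1, 40.4]
eef_rot: [3.14, -0.0, 1.574]
wrist_force: [-2.7, -0.5, 10.0]
finger_gap: 36.2
```

Emit:
send_rows(series=[[[0.45,0,0,0,0],[0.6,0,0,0,0],[0.7,0,0,0,0],[0.8,0,0,0,0],[1,0,0,-10,0],[1,0,0,-40,0],[1,0,0,-85,0],[1,0,0,-130,0],[1,0,0,-180,0],[1,0,0,-210,0]]])

```text
clock: 18.7
eef_pos: [600.0, 236.0, 254.8]
eef_rot: [3.137, -0.002, 1.574]
wrist_force: [0.0, 0.3, -0.2]
finger_gap: 94.2
```

```bash
python3 look.py scene s4 large_bottle eyepiece_a aux_lens amber_bottle beaker
```

```text
eyepiece_a 0.76 [390, 254, 21, 24]  [598.94, 236.15] 0.91
eyepiece_a 0.62 [340, 161, 18, 27]  [447.81, 10.28] 0.89
aux_lens 0.56 [291, 135, 21, 26]  [441.0, -124.14] 0.92
amber_bottle 0.8 [387, 179, 19, 27]  [436.63, 136.08] 0.35
beaker 0.68 [264, 101, 16, 32]  [400.29, -248.22] 0.86
beaker 0.4 [393, 253, 15, 27]  [603.05, 240.51] 0.49
19.0 [599.2 235.8 248.1] [-3.139e+00  1.000e-03  1.574e+00] 94.11411825837561
```

Emit:
send_rows(series=[[[1,-35,-23,0,0],[1,-75,-50,0,0],[1,-115,-77,0,0],[1,-155,-104,0,0],[1,-195,-131,0,0],[1,-225,-151,10,0],[1,-225,-151,50,0],[1,-225,-151,95,0],[1,-225,-151,135,0],[1,-225,-151,170,0]]], newtons=20)

```text
clock: 20.0
eef_pos: [448.0, 10.4, 76.7]
eef_rot: [-3.139, -0.0, 1.574]
wrist_force: [0.7, -0.4, -0.2]
finger_gap: 94.2
```

Emit:
send_rows(series=[[[1,0,0,25,0],[1,0,0,35,0],[1,0,0,38,0],[0,0,0,38,0],[0,0,0,38,0],[0,0,0,38,0],[0,0,0,38,0],[0,0,0,38,0],[0,0,0,38,0],[0,0,0,38,0]]])

```text
clock: 21.0
eef_pos: [449.4, 10.4, 41.5]
eef_rot: [3.141, -0.0, 1.574]
wrist_force: [0.1, -0.5, -0.1]
finger_gap: 41.3
```

Emit:
send_rows(series=[[[0,0,0,0,0],[0,0,0,0,0],[0,0,0,0,0]]])

```text
clock: 21.3
eef_pos: [449.4, 10.4, 41.4]
eef_rot: [-3.142, -0.0, 1.574]
wrist_force: [-0.8, -0.5, -0.4]
finger_gap: 29.6
```

Emit:
send_rows(series=[[[0,0,0,-15,0],[0,0,0,-50,0],[0,0,0,-90,0],[0,0,0,-125,0],[0,10,5,-145,0],[0,45,22,-145,0],[0,85,41,-145,0],[0,125,60,-145,0],[0,165,79,-145,0],[0,205,98,-145,0]]])

```text
clock: 22.3
eef_pos: [547.1, 217.5, 186.2]
eef_rot: [-3.141, 0.0, 1.574]
wrist_force: [-0.5, -1.1, -1.2]
finger_gap: 29.6
```

Emit:
send_rows(series=[[[0,40,19,0,0],[0,70,33,0,0],[0,82,38,0,0],[0,82,38,0,0],[0,82,38,0,0]]])

```text
clock: 22.8
eef_pos: [584.2, 297.4, 186.0]
eef_rot: [-3.141, 0.001, 1.574]
wrist_force: [-0.7, -0.2, -2.3]
finger_gap: 29.3
```

Emit:
send_rows(series=[[[0,0,1,30,0],[0,0,1,65,0],[0,0,1,95,0],[0,0,1,115,0],[0,0,1,128,0],[0,0,1,135,0],[0,0,1,138,0],[0,0,1,140,0],[0,0,1,141,0],[0,0,1,141,0]]])

```text
clock: 23.8
eef_pos: [585.7, 297.9, 46.0]
eef_rot: [3.141, -0.0, 1.574]
wrist_force: [-0.1, -0.1, -1.1]
finger_gap: 29.5
```

Not touching yet, so I'll lower another 1 mm and release.

Emit:
send_rows(series=[[[0,0,0,0.5,0],[0,0,0,1,0],[0,0,0,1,0],[0.45,0,0,1,0],[0.6,0,0,1,0],[0.7,0,0,1,0],[0.8,0,0,0,0],[1,0,0,-20,0],[1,0,0,-60,0],[1,0,0,-105,0]]])

```text
clock: 24.8
eef_pos: [584.9, 297.6, 150.6]
eef_rot: [-3.139, 0.001, 1.574]
wrist_force: [0.3, 0.7, 0.3]
finger_gap: 82.0
```

```bash
python3 look.py scene s5 large_bottle eyepiece_a aux_lens lens_dish amber_bottle
```

```text
large_bottle 0.83 [435, 183, 19, 42]  [418.57, 248.05] 0.34
eyepiece_a 0.88 [390, 253, 21, 28]  [597.32, 235.15] 0.92
eyepiece_a 0.82 [420, 264, 24, 24]  [582.57, 298.2] 0.78
aux_lens 0.86 [289, 139, 21, 23]  [439.72, -127.27] 0.98
lens_dish 0.92 [227, 231, 44, 38]  [732.04, -56.33] 0.98
lens_dish 0.81 [297, 201, 41, 35]  [586.7, 14.58] 0.94
amber_bottle 0.92 [386, 171, 23, 34]  [427.13, 134.76] 0.85
25.1 [585.  297.6 149.1] [-3.140e+00  1.000e-03  1.574e+00] 94.19706073841107
```

Emit:
send_rows(series=[[[1,-5,-25,-20,0],[1,-15,-65,-20,0],[1,-25,-110,-20,0],[1,-38,-150,-20,0],[1,-45,-179,-20,0],[1,-45,-179,0,0],[1,-45,-179,30,0],[1,-45,-179,52,0],[1,-45,-179,64,0],[1,-45,-179,66,0]]], newtons=25)

```text
clock: 26.1
eef_pos: [405.8, 251.9, 82.8]
eef_rot: [-3.139, 0.002, 1.574]
wrist_force: [0.6, 0.2, 0.0]
finger_gap: 94.1
```

Emit:
send_rows(series=[[[0,0,0,0,0],[0,0,0,0,0],[0,0,0,0,0],[0,0,0,0,0],[0,0,0,0,0],[0,0,0,0,0],[0,0,0,0,0],[0,0,0,0,0],[0,0,0,0,0],[0,0,0,0,0]]])

```text
clock: 27.1
eef_pos: [406.7, 252.3, 84.5]
eef_rot: [3.141, -0.0, 1.574]
wrist_force: [-1.0, -0.3, 1.3]
finger_gap: 45.4
```

Emit:
send_rows(series=[[[0,0,0,-10,0],[0,0,0,-40,0],[0,0,0,-80,0],[0,0,5,-115,0],[0,0,30,-135,0],[0,0,70,-140,0],[0,-10,105,-140,0],[0,-40,130,-140,0],[0,-80,145,-140,0],[0,-120,150,-140,0]]])

```text
clock: 28.1
eef_pos: [557.7, 131.2, 224.2]
eef_rot: [-3.141, 0.0, 1.574]
wrist_force: [0.6, 0.5, -2.0]
finger_gap: 45.5
```

Emit:
send_rows(series=[[[0,-40,5,0,0],[0,-80,9,0,0],[0,-120,13,0,0],[0,-160,18,0,0],[0,-200,22,0,0],[0,-240,27,0,0],[0,-280,31,0,0],[0,-320,36,0,0],[0,-355,40,0,0],[0,-380,43,0,0]]])

```text
clock: 29.1
eef_pos: [600.8, -249.4, 224.6]
eef_rot: [-3.141, -0.0, 1.573]
wrist_force: [1.2, -0.3, -1.9]
finger_gap: 45.2
```

Emit:
send_rows(series=[[[0,-15,1,0,0],[0,-33,3,0,0],[0,-33,3,0,0],[0,-33,3,0,0],[0,-33,3,0,0]]])

```text
clock: 29.6
eef_pos: [604.4, -279.1, 224.6]
eef_rot: [-3.142, -0.0, 1.575]
wrist_force: [-0.3, 0.6, -2.9]
finger_gap: 45.4
```

Emit:
send_rows(series=[[[0,-2,-1,30,0],[0,-2,-1,65,0],[0,-2,-1,95,0],[0,-2,-1,114,0],[0,-2,-1,125,0],[0,-2,-1,131,0],[0,-2,-1,134,0],[0,-2,-1,135,0],[0,-2,-1,136,0],[0,-2,-1,137,0]]])

```text
clock: 30.6
eef_pos: [603.7, -282.4, 88.6]
eef_rot: [3.14, 0.001, 1.574]
wrist_force: [-4.2, 1.6, 9.2]
finger_gap: 45.8
```

Emit:
send_rows(series=[[[0.6,0,0,0,0],[0.7,0,0,0,0],[0.8,0,0,0,0],[1,0,0,0,0],[1,0,0,-10,0],[1,0,0,-40,0],[1,0,0,-75,0],[1,0,0,-115,0],[1,0,0,-135,0]]])

```text
clock: 31.5
eef_pos: [603.9, -282.4, 227.3]
eef_rot: [3.137, 0.002, 1.574]
wrist_force: [0.6, 0.6, -0.0]
finger_gap: 94.0
```

```bash
python3 look.py scene s6 large_bottle small_bottle aux_lens beaker
```

```text
small_bottle 0.6 [225, 154, 17, 30]  [600.22, -207.75] 0.86
aux_lens 0.85 [292, 136, 21, 24]  [438.56, -125.6] 0.91
beaker 0.67 [264, 100, 16, 32]  [398.91, -246.04] 0.82
beaker 0.43 [185, 147, 73, 47]  [638.25, -200.87] 0.26
31.75 [ 603.  -281.9  221.3] [-3.140e+00 -1.000e-03  1.574e+00] 93.99629338132388
```

Emit:
send_rows(series=[[[1,30,-32,0,0],[1,62,-66,0,0],[1,95,-100,0,0],[1,128,-135,0,0],[1,156,-164,15,0],[1,156,-164,60,0],[1,156,-164,105,0],[1,156,-164,145,0],[1,156,-164,175,0],[1,156,-164,190,0]]], newtons=25)

```text
clock: 32.75
eef_pos: [436.7, -125.8, 28.9]
eef_rot: [-3.136, -0.002, 1.574]
wrist_force: [0.5, 0.9, -0.9]
finger_gap: 94.1
```

Emit:
send_rows(series=[[[1,0,0,10,0],[1,0,0,15,0],[0,0,0,15,0],[0,0,0,15,0],[0,0,0,15,0],[0,0,0,15,0],[0,0,0,15,0],[0,0,0,15,0],[0,0,0,15,0],[0,0,0,15,0]]])

```text
clock: 33.75
eef_pos: [439.0, -126.7, 17.7]
eef_rot: [3.141, 0.0, 1.574]
wrist_force: [-1.2, 1.1, 6.2]
finger_gap: 51.8
```

Emit:
send_rows(series=[[[0,0,0,-10,0],[0,0,0,-40,0],[0,0,0,-75,0],[0,5,5,-95,0],[0,30,31,-100,0],[0,60,62,-100,0],[0,90,94,-100,0],[0,118,123,-100,0],[0,141,147,-100,0],[0,141,147,-100,0]]])

```text
clock: 34.75
eef_pos: [586.9, 17.4, 117.5]
eef_rot: [3.141, -0.0, 1.577]
wrist_force: [-0.3, 0.1, -1.0]
finger_gap: 51.8
```

Emit:
send_rows(series=[[[0,0,0,20,0],[0,0,0,50,0],[0,0,0,72,0],[0,0,0,85,0],[0,0,0,91,0],[0,0,0,94,0],[0,0,0,95,0],[0,0,0,96,0],[0,0,0,96,0]]])

```text
clock: 35.65
eef_pos: [585.7, 14.9, 22.0]
eef_rot: [3.141, 0.0, 1.574]
wrist_force: [0.5, 0.2, -1.6]
finger_gap: 51.8
```

Emit:
send_rows(series=[[[0,0,0,0.5,0],[0,0,0,1,0],[0,0,0,1,0]]])

```text
clock: 35.95
eef_pos: [585.7, 14.8, 21.7]
eef_rot: [3.141, 0.0, 1.574]
wrist_force: [-5.0, 0.7, 10.2]
finger_gap: 51.4
```

Emit:
send_rows(series=[[[0.65,0,0,0,0],[0.7,0,0,-0.5,0],[0.75,0,0,-1,0],[0.8,0,0,-5,0],[0.9,0,0,-25,0],[1,0,0,-60,0],[1,0,0,-105,0],[1,0,0,-150,0],[1,-40,-20,-180,0],[1,-80,-50,-200,0]]])

```text
clock: 36.95
eef_pos: [539.9, -60.1, 219.9]
eef_rot: [3.139, 0.001, 1.576]
wrist_force: [0.3, -0.5, -0.4]
finger_gap: 94.3
```

Emit:
send_rows(series=[[[1,0,-50,0,0],[1,0,-100,0,0],[1,0,-100,0,0]]])

```text
clock: 37.25
eef_pos: [435.2, -59.8, 217.5]
eef_rot: [-3.14, -0.0, 1.573]
wrist_force: [-0.1, 0.5, 0.1]
finger_gap: 94.4
```

```bash
python3 look.py scene s7; python3 look.py side s8; python3 -c "
import cv2,numpy as np
a=cv2.imread('pics/s7.png')[90:315,170:500];b=cv2.imread('pics/s8.png')[120:345,240:470]
cv2.imwrite('pics/fin.png',np.hstack([cv2.resize(a,(440,300)),cv2.resize(b,(307,300))]))"
```

```text
large_bottle 0.57 [197, 128, 23, 46]  [597.38, -289.25] 0.85
small_bottle 0.67 [228, 154, 14, 32]  [599.41, -207.98] 0.86
eyepiece_a 0.85 [421, 260, 24, 29]  [583.03, 297.12] 0.86
eyepiece_a 0.67 [392, 254, 16, 27]  [597.04, 234.78] 0.9
amber_bottle 0.66 [384, 169, 26, 38]  [428.19, 134.45] 0.85
beaker 0.51 [421, 264, 21, 26]  [581.95, 292.35] 0.47
lens_dish 0.79 [229, 231, 42, 39]  [730.65, -55.92] 0.92
lens_dish 0.66 [297, 202, 40, 32]  [585.55, 14.47] 0.54
bottle_rack 0.9 [185, 146, 72, 52]  [602.2, -246.83, 0.04] 0.53
37.75 [440.1 -59.9 217.2] [-3.141 -0.     1.574] 93.75822321852502
large_bottle 0.84 [315, 138, 15, 32]  [607.56, -329.09] 0.66
small_bottle 0.63 [315, 160, 11, 20]  [599.96, -232.96] 0.59
eyepiece_a 0.86 [289, 245, 18, 23]  [600.6, 222.2] 0.59
eyepiece_a 0.68 [293, 263, 14, 28]  [586.4, 288.9] 0.89
aux_lens 0.74 [309, 204, 17, 16]  [585.62, 6.44] 0.85
amber_bottle 0.75 [363, 215, 23, 40]  [427.23, 135.74] 0.88
beaker 0.75 [374, 159, 18, 24]  [403.55, -257.61] 0.82
lens_dish 0.81 [254, 194, 31, 15]  [731.55, -61.87] 0.87
lens_dish 0.65 [300, 211, 31, 18]  [587.37, 15.44] 0.58
bottle_rack 0.6 [308, 160, 27, 28]  [601.11, -253.92, 0.08] 0.55
eyepiece_tray 0.72 [279, 257, 42, 44]  [592.22, 262.68, 0.22] 0.54
eyepiece_tray 0.6 [292, 265, 17, 30]  [593.78, 241.86, 0.19] 0.33
38.25 [439.8 -60.  217.6] [3.142 0.    1.574] 93.98401686437342
```

View pics/fin.png

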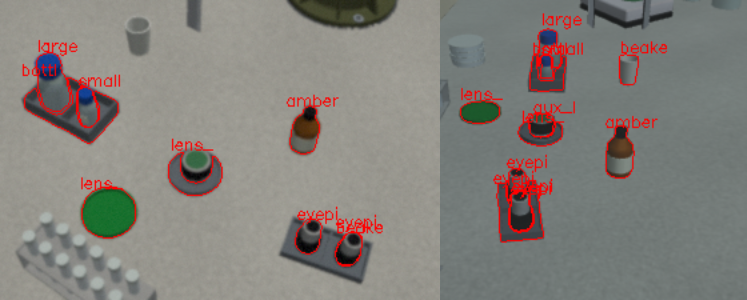

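Everything looks upright. I'll check the rack from above with the wrist camera, because the rack hides part of the large bottle in the scene view.

Emit:
send_rows(series=[[[1,-45,20,-40,0],[1,-90,50,-80,0],[1,-135,80,-90,0],[1,-180,120,-90,0],[1,-190,120,-90,0],[1,-190,120,-90,0],[1,-190,120,-90,0]]])

```text
clock: 38.95
eef_pos: [560.4, -250.1, 306.3]
eef_rot: [-3.14, -0.001, 1.573]
wrist_force: [0.1, 0.5, -0.7]
finger_gap: 94.1
```

```bash
python3 look.py wrist w9 large_bottle small_bottle bottle_rack beaker aux_lens
```

```text
large_bottle 0.92 [329, 164, 53, 64]  [601.53, -283.63] 0.95
small_bottle 0.56 [336, 111, 33, 33]  [599.4, -205.58] 0.9
bottle_rack 0.61 [314, 98, 75, 123]  [600.87, -248.85, 0.05] 0.65
beaker 0.89 [164, 142, 51, 43]  [402.77, -245.55] 0.82
39.25 [ 560.2 -248.8  308.3] [3.141 0.    1.575] 94.11535525997232
```

View pics/w9.png

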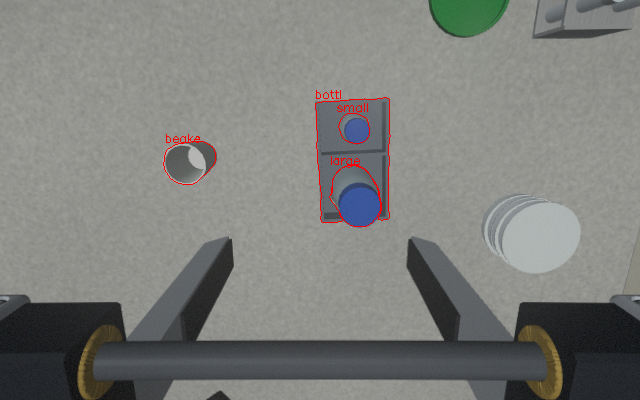

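Both bottles stand in their own bays, large at (357,195) and small at (354,128). The large one is within about 3 mm of its bay centre. I'm handing in.

```bash
python3 -c "
from cell import manip; print(manip.sign_off())"
```

```text
the job is handed in; nothing more can be done
None
```

All five things are in their holders, and I handed the job in at about 39 s on the robot's clock. It reported no verdict.

**Bottles:** The last wrist view from above shows both upright, each in its own bay. Both are within about 4 mm of the bay centre.

**Eyepieces and lens:** The last scene and side pictures show both eyepieces standing barrel up, one per tray bay, about 3 mm off centre in the scene fit. They show the lens glass up in the grey dish, released about 1 mm from its centre.

**Brown bottle and beaker:** Both are upright and where they started, to within a few millimetres in the wrist and scene fits.

Some checks disagreed or went less well than planned:
- **First eyepiece:** I gripped it by the rim of the eyecup (36 mm gap) instead of the barrel. It stayed upright and was set down gently, and I took the second one higher, by the barrel.
- **Large bottle:** The final scene fit put it at (597, -289), while the gripper released it at (604, -282) and the wrist view gave (602, -284). The rack blocks part of the scene view, and every reading is within tolerance.
- **Side camera:** Its fits of placed things were up to about 48 mm off, because things or their holders hid one another. The scene and wrist views did not support those readings.
- **Networks:** In the last scene shot they missed the beaker and the lens, and wrongly labelled an eyepiece as a beaker. I confirmed the beaker and lens by eye and from other views.

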